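# Unmould a candle from under its press board

## Robot

A 6-joint arm with a two-finger parallel gripper is mounted at the origin on the work surface. World frame = base frame: x ahead of the robot, y to its left, z up, the work surface at z = 0. Lengths are in mm, angles in rad, forces in N, time in s.
With the tool pointing down it reaches from about 325 to 875 mm from the base axis. Payload 4.4 kg.
Tool frame: the origin (TCP) lies on the centre line of the jaws, within the pads' length; the fingertips stand ahead of it and the grasp point (between the pads) lies 6 mm ahead of it (ctrl.tcp_to_tips is the z of the fingertips in the tool frame, in mm); z points along the fingers, y is the line along which they close (so a half turn about z gives the same grasp; the last joint's range is limited). The gripper opens to 85 mm and grips with 20 to 120 N. Pads are 22 mm wide; open, the fingers measure 114 mm over their backs; the gripper's body (76 mm by 85 mm) begins 54 mm behind the grasp point. The pads swing forward as they close: fully open they stand 13 mm farther back than shut.
Start: joints at [-1.359, 0.207, 1.542, -0, 1.393, -0.15], TCP at [203.514, -537.782, 256.282] pointing down, gripper open.
Joint ranges: [-2.73, 2.73], [-0.86, 2.22], [0.23, 2.46], [-1.11, 4.25], [0.08, 2.63], [-2.82, 2.82]. Speed limits (rad/s): [2.79, 2.79, 3.14, 3.14, 3.14, 3.14].

## Interface

Orientations are given as a 3x3 rotation matrix whose columns are the frame's x, y, z axes.
In Python, from plant import ctrl, sensors, optics gives the robot as it stands. Calls block until the motion is done:
- ctrl.move_ptp(position, orientation): joint-space move of the TCP to a pose.
- ctrl.move_l(position, rot=None, vel=150, threshold=None): straight line of the TCP; rot=None keeps the orientation; vel is the mean speed in mm/s. With threshold (N) it stops when the force on the tool has changed by that much, and returns True; else False.
- ctrl.set_joints(angles): joint-space move.
- ctrl.gripper_to(opening, force=None): finger opening in mm; force is the grip in N (None keeps the last); returns when the fingers have stopped.
- ctrl.hold(seconds).
- ctrl.solve_ik(position, orientation): joint angles nearest the present ones, or None.
- sensors.read_state(): the state.
- optics.grab_frame(name): name is "scene" or "top" or "wrist"; returns (picture, depth): 420x560x3 uint8, red, green, blue; 420x560 float32, mm along the optical axis (not along the pixel's ray), 0 where there is no reading.
- optics.camera_params(name): a dict with "mtx" (3x3 intrinsics, pixels), "R" (3x3) and "t" (3): a world point X has camera coordinates R X + t; the wrist camera has in their place "T_tool_cam" (4x4, takes a point from camera to tool coordinates, whose origin is the TCP and whose axes are the flange's). Camera axes: x right, y down, z forward; pixel columns grow to the right and rows downward; lengths in mm; the calibration is good to about 2 mm. The wrist camera is an equidistant fisheye: a pixel r from the principal point sees the ray r / f radians off the axis. A picture is of the moment at which its call begins: read the wrist's pose just before it. camera_params takes no time and is no camera call.
A pose or a line that the arm cannot do raises ctrl.MotionError and nothing moves.
- ctrl.finish_job(): hands the job in; it is judged then, once.
The state is a dict: "t": time; "q": joint angles; "qvel": joint speeds; "tau": joint torques, N m; "eef_pos": TCP position; "eef_rot": TCP orientation; "force": force on the tool from outside, world axes, zero at the start; "wrist_torque": the same for the moment, N m; "grip_width": finger opening in mm; "grasp_force": force on a finger pad.
Only numpy, scipy, OpenCV 4.12 (cv2) and the standard library are available. Lean on these libraries where they do the work, as an engineer would, in place of code of your own. Each camera call takes 0.05 s, during which the arm holds its last target. There are 200 camera calls.

## Task

The candle in the metal mould has set: take the wooden press board off the mould and set it down flat, handle up, wholly on the green mat. Then lift the red candle out of the mould and lay it flat on the floor of the wooden tray. Set both down rather than dropping them, and leave the cup, the jar and the brush where they are.

Things in the scene. Friction and masses are not known exactly. Their poses are not given: they have to be found in the camera images.
- press_board: Pale wooden board, 120 (its x) x 80 (its y) x 12 mm thick, with a dark wooden grip rib standing on its middle: 70 mm long along x, 18 mm wide in y, from 12 to 38 mm above the underside. Loose, about 0.3 kg. Origin: centre of its underside; z up. It starts lying loose on top of the mould, over the middle of the candle, a little askew.
- candle: Red rigid wax candle with eight flat sides, 36 mm across flats, 146 mm long plus a 3 mm radius pale wick stub of 12 mm at its +x end (158 mm in all). Loose, about 0.16 kg. Origin: on its axis, at the middle of the overall length (the wax runs from x = -79 to +67 mm); x along the axis. It starts lying level in the mould's cavity, its axis 30 mm above the bench, its top 4 mm below the mould's top.
- mould: Fixed open aluminium mould, 190 (x) x 100 (y) x 52 mm high. Origin: centre of its underside; z up. A 12 mm base plate carries two blocks, at x = -95 to -32 and +32 to +95 mm, with a cavity along x, 41 mm wide, 168 mm long in all, floor at 12 mm, closed at both ends. Between the blocks a 64 mm finger gap runs right across in y, open at both sides down to the base plate.
- tray: Fixed open tray of dark wood, 230 (x) x 150 (y) x 35 mm high, walls and floor 8 mm thick. Origin: centre of its underside; z up. It and the mat may stand on either side of the mould.
- mat: Fixed green plastic mat on the bench, 190 (x) x 150 (y) x 5 mm thick. Origin: centre of its underside; z up.
- cup: White ceramic cup, 76 mm across, 60 mm high, bystander. Origin: centre of its underside.
- jar: Closed amber glass jar, 64 mm across, 100 mm high, bystander. Origin: centre of its underside.
- brush: Flat brush with pale wooden handle and dark bristles, lying on the bench, roughly along y, bystander. Long axis: its x.
Not all that is in view belongs to the job. There is more than one size of the candle; the one meant has the size given above. Leave any turquoise look-alike of the press_board alone.

How it is judged (in metres and radians):
On the way, in this order (a step that is already met when the one before it is completed fails the run):
1. the press board lies flat, handle up, on the green mat, released and at rest, with the candle still in the mould (x of press_board in the frame of mat between -0.055 and 0.055 m and y of press_board in the frame of mat between -0.04 and 0.04 m and z of press_board in the frame of mat between 0.001 and 0.009 m and angle between press_board's own z axis and vertical below 0.1 rad and linear speed of press_board below 0.03 m/s and contact force between press_board and the fingers below 0.2 N and z of candle in the frame of mould below 0.04 m and horizontal distance between candle and mould below 0.02 m), for 0.2 s.
2. the candle is lifted clear of the mould (height (world z) of candle above 0.07 m), for 0.05 s.
At the end, for the whole second after the job is handed in: Candle lying level (0.12 rad) on the tray floor, its axis 18 to 32 mm above the tray underside; press board flat (0.1 rad), handle up, on the green mat, centre within 55 mm (mat x) and 40 mm (mat y) of the mat centre; both released and at rest (x of press_board in the frame of mat between -0.055 and 0.055 m and y of press_board in the frame of mat between -0.04 and 0.04 m and z of press_board in the frame of mat between 0.001 and 0.009 m and angle between press_board's own z axis and vertical below 0.1 rad and linear speed of each of press_board, candle below 0.03 m/s and contact force between each of press_board, candle and the fingers below 0.2 N and x of candle in the frame of tray between -0.107 and 0.107 m and y of candle in the frame of tray between -0.067 and 0.067 m and z of candle in the frame of tray between 0.018 and 0.032 m and angle between candle's own x axis and vertical between 1.45 and 1.69 rad and angular speed of candle below 0.3 rad/s); the robot touches nothing.
It fails at once if the press board let go in the air, more than about 8 cm over the mat (height (world z) of press_board above 0.085 m and contact force between press_board and the fingers below 0.05 N and contact force between press_board and the arm below 0.05 N).
It fails at once if the candle let go in the air, more than about 6 cm over the tray floor (height (world z) of candle above 0.085 m and contact force between candle and the fingers below 0.05 N and contact force between candle and the arm below 0.05 N).
It fails at once if the cup moved by more than 25 mm or tipped over (distance of cup from where it was at the start of the episode above 0.025 m or angle between cup's own z axis and vertical above 0.4 rad).
It fails at once if the jar moved by more than 25 mm or tipped over (distance of jar from where it was at the start of the episode above 0.025 m or angle between jar's own z axis and vertical above 0.4 rad).
It fails at once if the brush moved by more than 25 mm (distance of brush from where it was at the start of the episode above 0.025 m).
It also fails if it takes over 50 s, if anything falls off the work surface, if the arm or the gripper's body presses on something with over 40 N, if the wrist force passes 120 N, or if a joint passes its speed limit or range.

## Working session

There is one attempt and no reset: what is moved stays moved. The work goes in short steps, each a Python script; the robot and the scene stay as the last script left them, time stands still between calls to the robot, and variables do not carry over. Pictures are saved under pics/ and viewed, at most 10 in all, crops included, and the job is handed in when it is done.

```bash
ls; mkdir -p pics
python3 - <<'E'
from plant import ctrl,sensors,optics
import numpy as np,cv2
for n in("top","scene"):
    p,d=optics.grab_frame(n); cv2.imwrite(f"pics/{n}0.png",cv2.resize(p[:,:,::-1],(800,600),interpolation=cv2.INTER_CUBIC)); np.savez(f"{n}0.npz",p=p,d=d)
    c=optics.camera_params(n); print(n,c["mtx"].round(1).tolist(),c["R"].round(3).tolist(),c["t"].round(1).tolist())
print(ctrl.tcp_to_tips,sensors.read_state()["t"])
E
```

```text
pics
top [[430.3, 0.0, 277.7], [0.0, 430.3, 208.6], [0.0, 0.0, 1.0]] [[0.01, -1.0, -0.014], [-0.998, -0.01, -0.056], [0.056, 0.015, -0.998]] [1.1, 554.0, 926.2]
scene [[542.7, 0.0, 282.8], [0.0, 542.7, 210.5], [0.0, 0.0, 1.0]] [[-0.008, 1.0, 0.013], [0.74, 0.015, -0.673], [-0.673, 0.005, -0.74]] [11.1, -372.5, 1418.0]
25.0 0.1
```

View pics/top0.png

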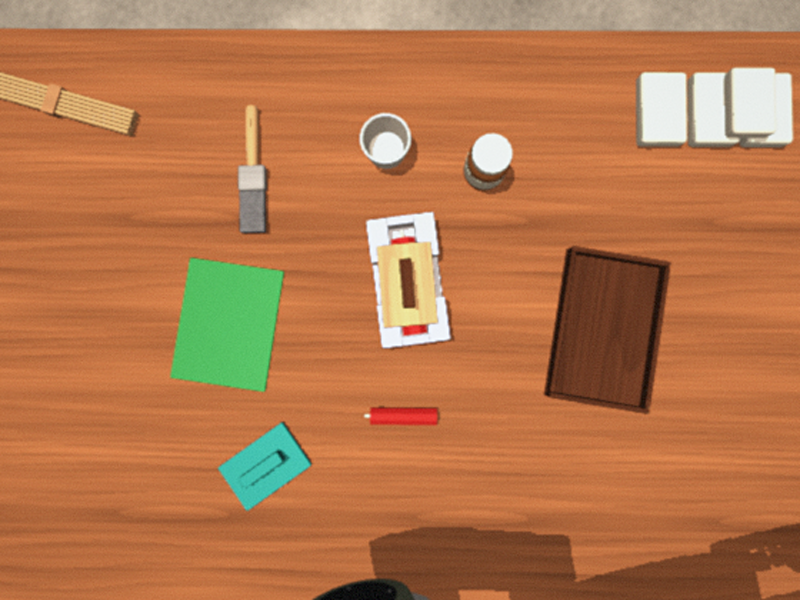

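View pics/scene0.png

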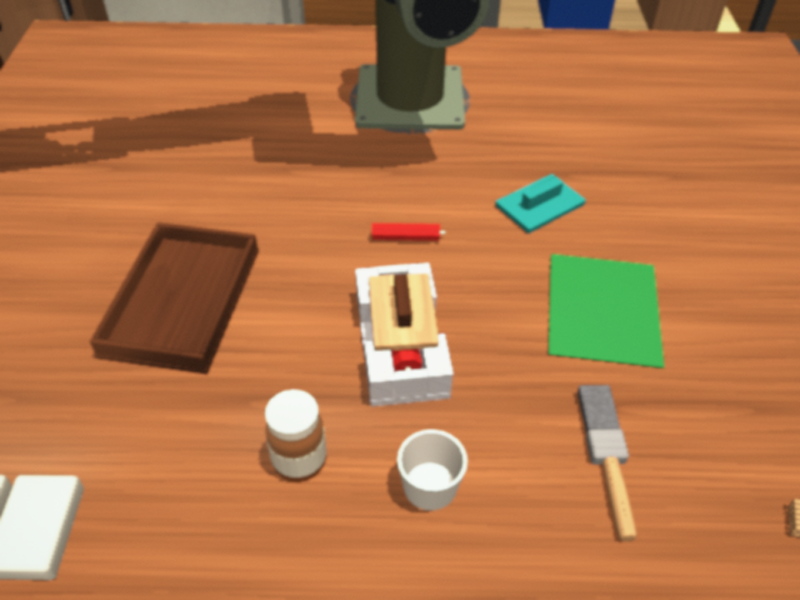

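```bash
cat > h.py <<'E'
from plant import ctrl,sensors,optics
import numpy as np,cv2
def w(n,u,v,z):
    c=optics.camera_params(n);R=c["R"];t=c["t"]
    d=R.T@np.linalg.solve(c["mtx"],[u,v,1.]);o=-R.T@t
    return o+d*(z-o[2])/d[2]
def down(yaw): # tool y axis (closing) horizontal, tool x along yaw
    c,s=np.cos(yaw),np.sin(yaw)
    return np.array([[c,s,0],[s,-c,0],[0,0,-1.]])
E
python3 - <<'E'
from h import *
p=np.load("top0.npz")["p"]
cv2.imwrite("pics/c.png",cv2.resize(p[140:252,235:340,::-1],None,fx=5,fy=5,interpolation=cv2.INTER_CUBIC))
k=.7
for nm,z,pts in(("mat",5,[(191,258),(283,270),(266,390),(172,377)]),("tray",35,[(570,247),(669,263),(648,411),(546,395)])):
    P=np.array([w("top",u*k,v*k,z)[:2] for u,v in pts]);print(nm,P.round(1).tolist(),P.mean(0).round(1))
    print(np.linalg.norm(np.roll(P,-1,0)-P,axis=1).round(1)); e=(P[0]-P[3])+(P[1]-P[2]);print("yaw",np.arctan2(e[1],e[0]))
print(sensors.read_state()["eef_rot"].round(2))
E
```

```text
mat [[614.0, 328.7], [596.5, 184.2], [410.6, 206.6], [428.9, 352.9]] [512.5 268.1]
[145.6 187.2 147.3 186.7]
yaw -0.12476453732210377
tray [[632.0, -253.0], [609.2, -400.3], [389.4, -366.4], [411.1, -216.4]] [ 510.4 -309. ]
[149.1 222.4 151.5 224. ]
yaw -0.15851131789020634
[[ 0.94  0.35 -0.  ]
 [ 0.35 -0.94  0.  ]
 [ 0.   -0.   -1.  ]]
```

View pics/c.png

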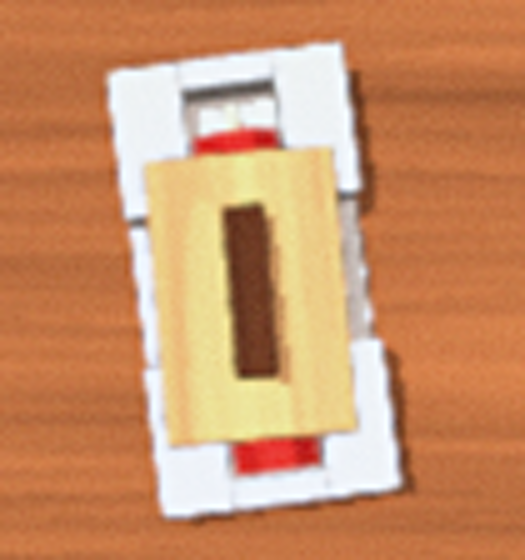

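The top view has the board's rib centred at crop (250,291), on the mould with corners (108,73), (343,43), (404,490) and (164,518). The wick is at the far end, at (237,115). The mat is on the left at about world (512,268), and the tray is on the right at (510,-309).

Run:
```python
from h import *
f=lambda n,z,pts:(lambda P:(print(n,P.mean(0).round(1),np.linalg.norm(np.roll(P,-1,0)-P,axis=1).round(1),"yaw",round(np.arctan2(*((P[0]-P[3])+(P[1]-P[2]))[::-1]),3))))(np.array([w("top",(u+.5)/5-.5+235,(v+.5)/5-.5+140,z)[:2] for u,v in pts]))
f("rib",90,[(222,207),(262,203),(279,376),(238,380)])
f("board",64,[(145,165),(332,148),(356,430),(170,446)])
f("mould",52,[(108,73),(343,43),(404,490),(164,518)])
f("candle",39,[(195,145),(277,143),(319,465),(238,473)])
d=np.load("top0.npz")["d"];
# board centre height check via depth
c=optics.camera_params("top")
for u,v in((284,190),(275,200)):
    z=d[v,u];X=c["R"].T@(np.linalg.solve(c["mtx"],[u,v,1.])*z-c["t"]);print(X.round(1))
```

```text
rib [571.6  -8.3] [16.3 70.3 16.6 70.3] yaw 0.104
board [571.5  -8.6] [ 78.3 117.9  77.3 117.6] yaw 0.096
mould [579.6 -10.1] [100.4 190.6 101.2 189.6] yaw 0.139
candle [569.6 -11.4] [ 35.2 139.   34.6 141.6] yaw 0.139
[587.6  -6.9  89.4]
[569.1  11.6  63.8]
```

Run:
```python
from h import *
R=down(.10)
ctrl.move_ptp([571.5,-8.4,190],R)
print(sensors.read_state()["q"].round(2))
ctrl.gripper_to(60,50)
print(ctrl.move_l([571.5,-8.4,94],vel=80,threshold=8))
ctrl.gripper_to(5,50)
s=sensors.read_state();print(s["grip_width"],s["grasp_force"],s["eef_pos"],s["force"],s["t"])
ctrl.move_l([571.5,-8.4,160],vel=80)
s=sensors.read_state();print(s["grip_width"],s["grasp_force"],s["eef_pos"],s["force"],s["t"])
ctrl.move_l([512.5,268,160],down(-.125),vel=200)
print(sensors.read_state()["t"])
p,d=optics.grab_frame("scene");cv2.imwrite("pics/s1.png",p[60:380,:,::-1])
```

```text
[-0.17  0.26  1.62 -0.    1.26  1.3 ]
False
16.789795858775957 51.288474798202515 [571.90939802  -8.53224812  94.55570422] [-0.74269992  0.3961689   2.78052403] 4.5917
17.045512283299026 50.556727051734924 [570.94065689  -8.29373411 159.39676686] [-0.62388125  1.02819111 -2.59630324] 5.5667
7.1333
```

View pics/s1.png

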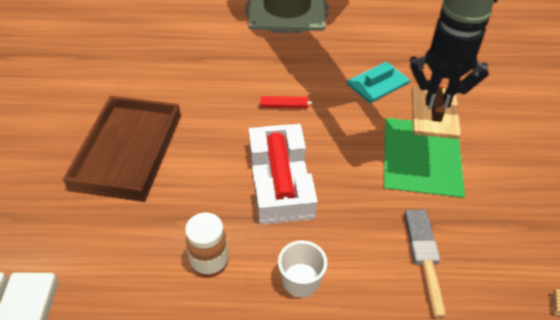

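The board is held level above the mat at (437,110), and the candle is still in the mould at (280,165). Next I'll lower the board until it touches.

Run:
```python
from h import *
ctrl.move_l([512.5,268,60],vel=100)
print(ctrl.move_l([512.5,268,44],vel=20,threshold=4))
s=sensors.read_state();print(s["eef_pos"],s["force"])
ctrl.gripper_to(50,30); ctrl.hold(.3)
ctrl.move_l([512.5,268,200],vel=150)
s=sensors.read_state();print(s["t"])
p,d=optics.grab_frame("top");cv2.imwrite("pics/t2.png",cv2.resize(p[140:300,110:340,::-1],None,fx=3.4,fy=3.4,interpolation=cv2.INTER_CUBIC))
```

```text
True
[512.44639578 267.99137911  47.53019518] [0.38078944 0.33242141 5.22524683]
10.8417
```

View pics/t2.png

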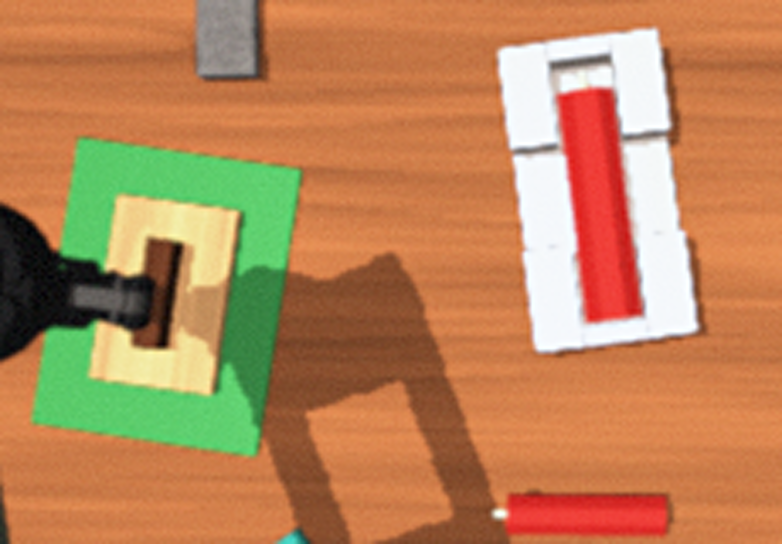

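The board lies flat and centred on the mat (crop ~(165,295)). The candle's wax runs from (586,90) to (613,320).

Run:
```python
from h import *
g=lambda u,v,z:w("top",(u+.5)/3.4-.5+110,(v+.5)/3.4-.5+140,z)[:2]
A,B=g(586,90,47),g(613,320,47);m=(A+B)/2;yaw=np.arctan2(*(A-B)[::-1]);print(A,B,m,yaw,np.linalg.norm(A-B))
u=np.array([np.cos(.139),np.sin(.139)]);mc=np.array([579.6,-10.1]);print("wax mid rel gap",(m-mc)@u,(m-mc)@[-u[1],u[0]])
P=mc+u*-5; P=np.array([*P,0])  # 5 mm behind gap centre
ax=P[:2]+[-u[1]*((m-mc)@[-u[1],u[0]]),u[0]*((m-mc)@[-u[1],u[0]])];P[:2]=ax;print(P)
R=down(.139)
ctrl.move_l([P[0],P[1],200],R,vel=200)
ctrl.gripper_to(70,40)
print(ctrl.move_l([P[0],P[1],60],vel=100,threshold=10),ctrl.move_l([P[0],P[1],42.5],vel=40,threshold=6))
s=sensors.read_state();print(s["eef_pos"],s["force"])
ctrl.gripper_to(20,40)
s=sensors.read_state();print(s["grip_width"],s["grasp_force"],s["eef_pos"],s["force"],s["t"])
ctrl.move_l([P[0],P[1],140],vel=60)
s=sensors.read_state();print(s["grip_width"],s["grasp_force"],s["eef_pos"],s["force"],s["t"])
p,d=optics.grab_frame("scene");cv2.imwrite("pics/s3.png",cv2.resize(p[60:330,100:450,::-1],None,fx=2,fy=2))
```

```text
[642.74531029  -2.1013128 ] [499.34000218 -20.25185116] [571.04265624 -11.17658198] 0.125898677491975 144.54938407581494
wax mid rel gap -8.623972040909397 0.11944579292076529
[574.63167523 -10.6744704    0.        ]
False False
[574.40330567 -10.64385545  42.10560644] [-0.8072514   0.35201505 -0.47002226]
35.50389510338672 41.23556839011144 [575.12424714 -10.76955085  42.98203185] [ 0.3335942  -0.82014477  1.28593729] 15.3333
34.997470893149845 40.9100449149264 [574.28791513 -10.62527658 139.486919  ] [ 0.48869316  0.33008808 -2.23168707] 17.1083
```

View pics/s3.png

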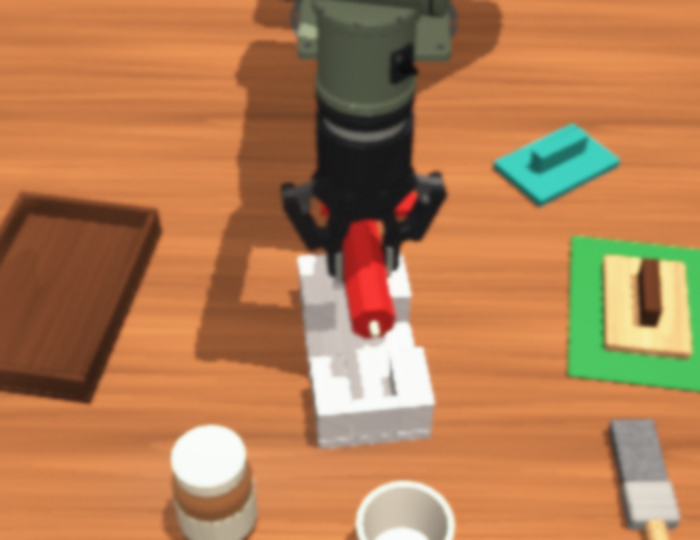

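The candle is held level, with its wick at (375,328), clear of the mould.

Run:
```python
from h import *
x,y=510.4,-309
ctrl.move_l([x,y,140],down(-.158),vel=150)
ctrl.move_l([x,y,52],vel=80)
print(ctrl.move_l([x,y,35],vel=20,threshold=3))
s=sensors.read_state();print(s["eef_pos"],s["force"],s["grasp_force"])
ctrl.gripper_to(60,30); ctrl.hold(.3)
ctrl.move_l([x,y,60],vel=60);ctrl.move_l([x,y,200],vel=150)
ctrl.move_l([400,-150,250],vel=200)
ctrl.hold(.5);print(sensors.read_state()["t"])
p,d=optics.grab_frame("top");cv2.imwrite("pics/t4.png",cv2.resize(p[60:,90:490,::-1],None,fx=1.6,fy=1.6))
c=optics.camera_params("top")
hs=cv2.cvtColor(p,cv2.COLOR_RGB2HSV);m=((hs[...,0]<6)&(hs[...,1]>180)&(hs[...,2]>120));m[:,:375]=0;v,u=np.nonzero(m);z=d[v,u]
X=(np.linalg.solve(c["mtx"],np.array([u,v,1+0*u]))*z).T-c["t"];X=X@c["R"];print(len(u),X.mean(0),np.percentile(X[:,2],[5,50,95]))
hi=X[X[:,0]>np.median(X[:,0])];lo=X[X[:,0]<np.median(X[:,0])];print(np.median(hi[:,2]),np.median(lo[:,2]))
```

```text
True
[ 510.30834657 -308.95125026   38.9936399 ] [-0.10298443  0.85237943  4.6343388 ] 41.56501514953561
25.15
1256 [ 507.08070818 -304.15494981   41.38069607] [29.65587971 40.55796686 45.04591533]
40.416454709173586 40.71040482953339
```

View pics/t4.png

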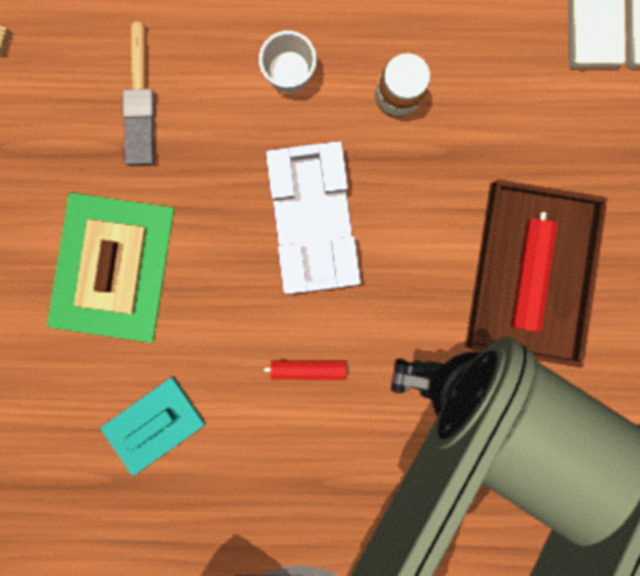

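The candle lies level in the tray (crop (537,270)). The board is flat on the mat at (108,265), and the cup, jar and brush haven't moved.

```bash
python3 -c "
from plant import ctrl
print(ctrl.finish_job())"
```

```text
the job is handed in; nothing more can be done
None
```

The job is handed in, with no verdict returned: the press board is flat on the mat, handle up, the candle is level on the tray floor, and the cup, jar and brush were left alone; it took about 25 s of robot time.

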